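# Sort brass draw tubes by length into their sloping racks

## Robot

A 6-joint arm with a two-finger parallel gripper is mounted at the origin on the work surface. World frame = base frame: x ahead of the robot, y to its left, z up, the work surface at z = 0. Lengths are in m, angles in rad, forces in N, time in s.
With the tool pointing down it reaches from about 0.3 to 0.775 m from the base axis. Payload 14.6 kg.
Tool frame: the origin (TCP) lies at the very end of the fingers, on their centre line; the grasp point (between the pads) lies 19 mm behind it; z points along the fingers, x is the direction in which the jaws open and shut, and the axes are right-handed (so a half turn about z gives the same grasp; the last joint's range is limited). The gripper opens to 94 mm and grips with 3 to 60 N. Pads are 16 mm wide; open, the fingers measure 119 mm over their backs; the gripper's body (75 mm by 177 mm) begins 78 mm behind the grasp point.
Start: joints at [1.28, 0.3, 1.521, -0, 1.321, -0.067], TCP at [0.122, 0.536, 0.176] pointing down, gripper open.
Joint ranges: [-3.03, 3.03], [-0.79, 2.21], [0.23, 2.52], [-1.04, 4.18], [0, 3.07], [-2.55, 2.55]. Speed limits (rad/s): [2.22, 2.22, 2.57, 3.14, 3.14, 3.14].

## Interface

Orientations are given as [roll, pitch, yaw] about the fixed x, y, z axes, in that order (R = Rz(yaw) Ry(pitch) Rx(roll)).
In Python, from station import ctrl gives the robot as it stands.
- The arm moves only by the shell command python3 -m inch 'ROWS' [FORCE]. ROWS is JSON, one flat list of numbers, 7 for each row, row after row: the shift along the tool's x, y, z in cm, then the turn, a rotation vector about the tool's x, y, z in rad, then the opening, from 0 (shut) to 1 (fully open). In form: [tx, ty, tz, wx, wy, wz, claw, tx, ty, tz, wx, wy, wz, claw, ...]. A call has 1 to 20 rows; each row shifts and turns the commanded pose from where the row before left it, along the tool's axes as they then stand; what a row does not reach is not made up. A row lasts 1/8 s, in which the tool goes at most 62.5 mm and 10.7 degrees, less where a joint would pass 70% of its speed; a pose out of reach is approached as far as the arm can. A call is refused whole if a number of a shift passes 6.25 or a number of a turn 0.188, either way. A call with a gripper value outside its range is refused whole. The fingers move at their own pace and stop on an object; FORCE is the grip in N (left out, the last holds). Time passes only in rows, so rows that do not move let the fingers close. It gives the time, the measured TCP pose, the force and the opening at its end, in the units of the state.
- ctrl.get_obs(): the state, without advancing time (a new reading comes with each control period).
- ctrl.camera(name): name is "scene" or "top"; returns (picture, depth): 384x512x3 uint8, red, green, blue; 384x512 float32, m along the optical axis (not along the pixel's ray), 0 where there is no reading.
- ctrl.camera_params(name): a dict with "vertical_fov" (degrees; the focal length in pixels is half the picture's height over the tangent of half this angle, whatever the lens; pixels are square), "cx", "cy" (the principal point, pixels), "camera_from_world" (4x4, takes a point from world to camera coordinates). Camera axes: x right, y down, z forward; pixel columns grow to the right and rows downward; lengths in m; the calibration is good to about 2 mm. A picture is of the moment at which its call begins. camera_params takes no time and is no camera call.
- ctrl.hand_in(): hands the job in, once; it reports no verdict.
Trained networks look in the newest picture that a camera, given by its name, has taken for a name from the list of things; names that differ only in an ending like _2 or _b are one class to them, and where a whole thing is asked for, a point or a joint stands for the part that bears it (a point fixed in the world has none). Each returns a list of dicts, best first, with "score" (0 to 1); they miss things now and then, are a little off and sometimes report something else, mostly with a low value. They report only what shows in the picture. A call takes as long as a camera call. They do not tell look-alikes from the thing itself.
- ctrl.spot_in(camera, label): "bbox" ([centre column, centre row, width, height] in pixels, round what is visible of it).
- ctrl.place_of(camera, label): "centre" ([column, row] in pixels: a listed point, or the origin of a listed thing).
The state is a dict: "time_s": time; "qpos": joint angles; "joint_vel": joint speeds; "tau": joint torques, N m; "ee_pos": TCP position; "eef_rot": TCP orientation; "force": force on the tool from outside, world axes, zero at the start; "moment": the same for the moment, N m; "grip_width": finger opening in m.
Only numpy, scipy, OpenCV 4.12 (cv2) and the standard library are available. Lean on these libraries where they do the work, as an engineer would, in place of code of your own. Each camera call takes 0.05 s, during which the arm holds its last target. There are 200 camera calls.

## Task

Sort the three loose brass draw tubes on the bench by length: lay each in an empty bay of the sloping rack whose fixed sample tube is as long as it is, one tube to a bay, lying flat along the board with its lower end between the fins and down at the foot ledge. Lay them down gently, never let one drop, and leave the eyecups, the prism mount and the target lens where they are.

Things in the scene. Friction and masses are not known exactly. Their poses are not given: they have to be found in the camera images.
- tube_long_1: loose brass draw tube, 120 mm long, round barrel 32 mm diameter with a hexagonal collar at each end (12 mm wide, 38 mm across flats, 44 mm across corners), dark bores. Lies on collar flats, axis 19 mm above the bench. Origin: middle of the axis; x along it (ends alike)
- tube_long_2: loose brass draw tube, 120 mm long, round barrel 32 mm diameter with a hexagonal collar at each end (12 mm wide, 38 mm across flats, 44 mm across corners), dark bores. Lies on collar flats, axis 19 mm above the bench. Origin: middle of the axis; x along it (ends alike)
- tube_short: loose brass draw tube, 80 mm long, round barrel 32 mm diameter with a hexagonal collar at each end (12 mm wide, 38 mm across flats, 44 mm across corners), dark bores. Lies on collar flats, axis 19 mm above the bench. Origin: middle of the axis; x along it (ends alike)
- row_long: fixed wooden rack, felt board 226 mm wide sloping up 30 deg towards the robot to 92 mm height; foot ledge 16 mm high at its low far edge. Three bays at 74 mm pitch, 58 mm clear between fins (22 mm high, 25 mm long up the slope from the ledge). Bay at -y holds a fixed brass sample tube 120 mm long, two are empty. Origin: centre of underside; x away from the robot
- row_short: fixed wooden rack, felt board 226 mm wide sloping up 30 deg towards the robot to 92 mm height; foot ledge 16 mm high at its low far edge. Three bays at 74 mm pitch, 58 mm clear between fins (22 mm high, 25 mm long up the slope from the ledge). Bay at -y holds a fixed brass sample tube 80 mm long, two are empty. Origin: centre of underside; x away from the robot
- row_long_bay_a (a point): point in the middle empty bay of the long rack: on the board surface at the foot ledge's face, midway between the fins. x points up the slope (30 degrees), towards the robot, z square out of the board, y to the robot's right. A long tube lying here with its low end on the ledge has its middle at x = 60 mm, y = 0, z = 19 mm in this frame
- row_long_bay_b (a point): point in the left (+y) empty bay of the long rack: on the board surface at the foot ledge's face, midway between the fins. x points up the slope (30 degrees), towards the robot, z square out of the board, y to the robot's right. A long tube lying here with its low end on the ledge has its middle at x = 60 mm, y = 0, z = 19 mm in this frame
- row_short_bay_a (a point): point in the middle empty bay of the short rack: on the board surface at the foot ledge's face, midway between the fins. x points up the slope (30 degrees), towards the robot, z square out of the board, y to the robot's right. A short tube lying here with its low end on the ledge has its middle at x = 40 mm, y = 0, z = 19 mm in this frame
- row_short_bay_b (a point): point in the left (+y) empty bay of the short rack: on the board surface at the foot ledge's face, midway between the fins. x points up the slope (30 degrees), towards the robot, z square out of the board, y to the robot's right. A short tube lying here with its low end on the ledge has its middle at x = 40 mm, y = 0, z = 19 mm in this frame
- eyecup_1: black rubber eyecup, 60 mm across, 34 mm high, standing on the bench; origin under its centre. To be left alone
- eyecup_2: its twin, the same
- prism_mount: silver steel prism mount, plate 80 x 60 mm with two upright cheeks, 51 mm high; origin under its centre. To be left alone
- target_lens: milky glass collimation target lens, 76 mm across in an upright dark steel ring on a round foot, 116 mm high; origin under its foot. To be left alone
There are look-alikes about, which are no part of the job. What is shaped like the tube_long_2 but blue is not meant. What is shaped like the tube_long_1 but red is not meant.

How it is judged:
At the end, for the whole second after the job is handed in: Both 120 mm tubes in the bays of the 120 mm sample's rack, one in each, the 80 mm tube in a bay of the 80 mm sample's rack: within 15 mm sideways of the bay centre and 15 mm of the foot ledge, axis 14 to 26 mm off the board and within 0.12 rad of the slope line, at rest ((((x of tube_long_1 in the frame of row_long_bay_a between 0.054 and 0.075 m and y of tube_long_1 in the frame of row_long_bay_a between -0.015 and 0.015 m and z of tube_long_1 in the frame of row_long_bay_a between 0.014 and 0.026 m and angle between the x axis of tube_long_1 and the x axis of row_long_bay_a, either way round below 0.12 rad) and (x of tube_long_2 in the frame of row_long_bay_b between 0.054 and 0.075 m and y of tube_long_2 in the frame of row_long_bay_b between -0.015 and 0.015 m and z of tube_long_2 in the frame of row_long_bay_b between 0.014 and 0.026 m and angle between the x axis of tube_long_2 and the x axis of row_long_bay_b, either way round below 0.12 rad)) or ((x of tube_long_1 in the frame of row_long_bay_b between 0.054 and 0.075 m and y of tube_long_1 in the frame of row_long_bay_b between -0.015 and 0.015 m and z of tube_long_1 in the frame of row_long_bay_b between 0.014 and 0.026 m and angle between the x axis of tube_long_1 and the x axis of row_long_bay_b, either way round below 0.12 rad) and (x of tube_long_2 in the frame of row_long_bay_a between 0.054 and 0.075 m and y of tube_long_2 in the frame of row_long_bay_a between -0.015 and 0.015 m and z of tube_long_2 in the frame of row_long_bay_a between 0.014 and 0.026 m and angle between the x axis of tube_long_2 and the x axis of row_long_bay_a, either way round below 0.12 rad))) and ((x of tube_short in the frame of row_short_bay_a between 0.034 and 0.055 m and y of tube_short in the frame of row_short_bay_a between -0.015 and 0.015 m and z of tube_short in the frame of row_short_bay_a between 0.014 and 0.026 m and angle between the x axis of tube_short and the x axis of row_short_bay_a, either way round below 0.12 rad) or (x of tube_short in the frame of row_short_bay_b between 0.034 and 0.055 m and y of tube_short in the frame of row_short_bay_b between -0.015 and 0.015 m and z of tube_short in the frame of row_short_bay_b between 0.014 and 0.026 m and angle between the x axis of tube_short and the x axis of row_short_bay_b, either way round below 0.12 rad)) and linear speed of each of tube_long_1, tube_long_2, tube_short below 0.02 m/s); the robot touches nothing.
It fails at once if a tube is let drop: it moves faster than 0.45 m/s (about a 10 mm fall) with no finger holding it ((linear speed of tube_long_1 above 0.45 m/s and contact force between the fingers and tube_long_1 below 0.05 N) or (linear speed of tube_long_2 above 0.45 m/s and contact force between the fingers and tube_long_2 below 0.05 N) or (linear speed of tube_short above 0.45 m/s and contact force between the fingers and tube_short below 0.05 N)).
It fails at once if the eyecup 1 is moved by more than 30 mm (distance of eyecup_1 from where it was at the start of the episode above 0.03 m).
It fails at once if the eyecup 2 is moved by more than 30 mm (distance of eyecup_2 from where it was at the start of the episode above 0.03 m).
It fails at once if the prism mount is moved by more than 30 mm (distance of prism_mount from where it was at the start of the episode above 0.03 m).
It fails at once if the target lens is moved by more than 30 mm (distance of target_lens from where it was at the start of the episode above 0.03 m).
It also fails if it takes over 67 s, if anything falls off the work surface, if the arm or the gripper's body presses on something with over 40 N, if the wrist force passes 120 N, or if a joint passes its speed limit or range.

## Working session

There is one attempt and no reset: what is moved stays moved. The work goes in short steps, Python scripts to look and compute and a shell command to move; the robot and the scene stay as the last step left them, time stands still between calls to the robot, and variables do not carry over. Pictures are saved under pics/ and viewed, about 8 in all and at most 12, crops included, and the job is handed in when it is done.

```bash
mkdir -p pics; ls
cat > h.py <<'E'
from station import ctrl
import numpy as np, cv2
def snap(n):
    p,d=ctrl.camera(n); P=ctrl.camera_params(n); return p,d,P
def world(d,P,u=None,v=None):
    f=d.shape[0]/2/np.tan(np.radians(P["vertical_fov"])/2)
    if u is None: v,u=np.mgrid[:d.shape[0],:d.shape[1]]; z=d
    else: z=d[int(round(v)),int(round(u))]
    X=np.stack([(u-P["cx"])/f*z,(v-P["cy"])/f*z,z,np.ones_like(z)],-1)
    return (X@np.linalg.inv(P["camera_from_world"]).T)[...,:3]
E
python3 - <<'E'
from h import *
for n in("top","scene"):
    p,d,P=snap(n); np.savez(f"{n}0.npz",p=p,d=d)
    cv2.imwrite(f"pics/{n}0.png",cv2.resize(p[...,::-1],(800,600)))
    print(n,P)
    for l in("tube_long_1","tube_short","row_long","row_short","row_long_bay_a","row_short_bay_a","eyecup_1","prism_mount","target_lens"):
        for r in ctrl.place_of(n,l):
            u,v=r["centre"]; 
            if r["score"]>.2: print(l,round(r["score"],2),np.round([u,v]),np.round(world(d,P,min(max(u,0),511),min(max(v,0),383)),3))
print(ctrl.get_obs())
E
```

```text
pics
top {'vertical_fov': 48.36231981744018, 'cx': 257.26566743199237, 'cy': 188.33936230935316, 'camera_from_world': array([[ 1.34121550e-02, -9.99909669e-01, -8.76207306e-04,
         9.67350350e-03],
       [-9.84582372e-01, -1.30537104e-02, -1.74433810e-01,
         4.80745795e-01],
       [ 1.74406616e-01,  3.20223157e-03, -9.84668512e-01,
         1.36643229e+00],
       [ 0.00000000e+00,  0.00000000e+00,  0.00000000e+00,
         1.00000000e+00]])}
tube_long_1 0.84 [364. 212.] [ 0.408 -0.335  0.035]
tube_long_1 0.68 [319. 206.] [ 0.426 -0.188  0.035]
tube_long_1 0.66 [188. 253.] [0.268 0.237 0.031]
tube_long_1 0.59 [210. 198.] [0.447 0.173 0.031]
tube_short 0.61 [258. 197.] [0.453 0.012 0.033]
tube_short 0.49 [215. 128.] [0.693 0.165 0.024]
row_long 0.61 [306. 145.] [ 0.623 -0.143  0.071]
row_short 0.57 [217. 140.] [0.64  0.153 0.056]
row_long_bay_a 0.71 [289. 128.] [ 0.696 -0.089  0.023]
row_long_bay_a 0.57 [305. 128.] [ 0.696 -0.145  0.019]
row_short_bay_a 0.68 [194. 127.] [0.694 0.237 0.022]
row_short_bay_a 0.63 [213. 125.] [0.706 0.171 0.017]
eyecup_1 0.8 [128. 185.] [0.48
[... 1525 characters left out ...]
]
target_lens 0.62 [388. 275.] [0.64  0.373 0.011]
{'time_s': 1.0, 'qpos': array([ 1.28039814e+00,  2.99901026e-01,  1.52098884e+00,  7.91827957e-06,
        1.32068623e+00, -6.66142386e-02]), 'joint_vel': array([-0.00114503,  0.00028065,  0.00166428, -0.00136752, -0.00041679,
        0.00086851]), 'tau': array([ 7.25361660e-04, -5.31650734e+01, -3.52927458e+01,  7.09180604e-02,
        2.12031993e-02,  2.13559423e-05]), 'ee_pos': array([0.12206447, 0.53628298, 0.17584974]), 'eef_rot': array([-3.14158610e+00, -1.70328867e-05,  1.34701041e+00]), 'force': array([-0.0022769 ,  1.03725479,  0.00651674]), 'moment': array([ 0.01253859,  0.00661386, -0.00554132]), 'grip_width': 0.09407606641580499}
```

View pics/top0.png

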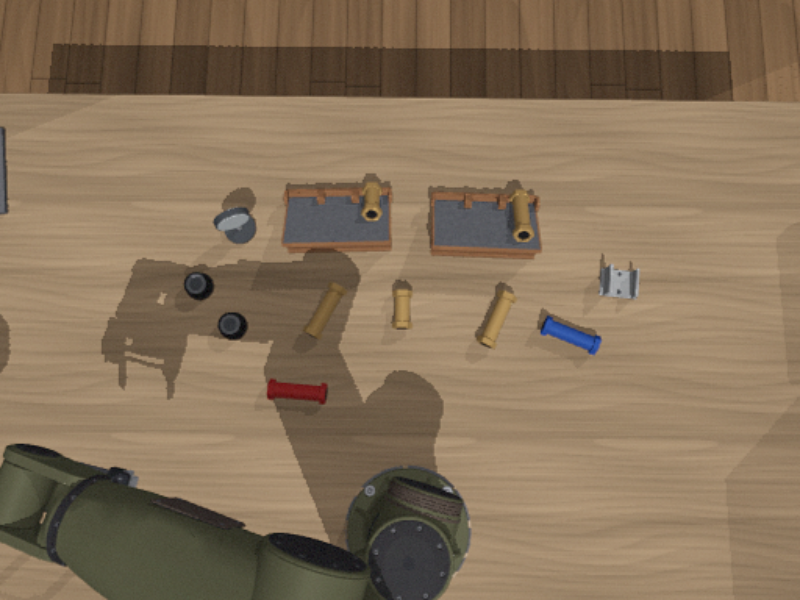

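View pics/scene0.png

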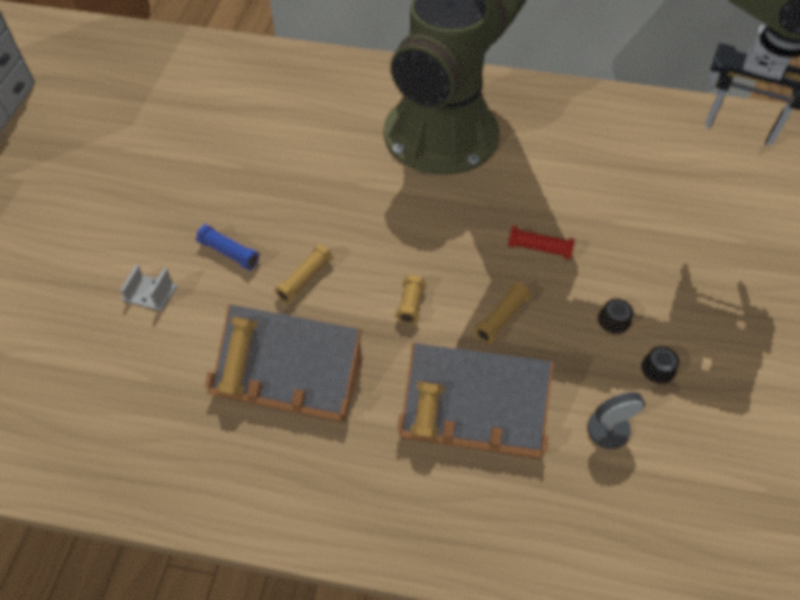

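The top view shows the brass long tubes at about (210,198) and (319,206) in 512-pixel coordinates, and the short one at (258,197). Red and blue are decoys. The right rack is the long one and the left rack the short one, each with its sample at -y. Next I measure the axes and racks from depth.

```bash
cat > m.py <<'E'
from h import *
def tubes(n,seeds,d,P,p):
    W=world(d,P); hsv=cv2.cvtColor(p,cv2.COLOR_RGB2HSV)
    for nm,s in seeds.items():
        m=(np.hypot(W[...,0]-s[0],W[...,1]-s[1])<.085)&(W[...,2]>.012)&(W[...,2]<.06)&(d>0)
        q=W[m]; q=q[:,:]; 
        (cx,cy),(w,h),a=cv2.minAreaRect(q[:,:2].astype(np.float32)*1000)
        r=q[q[:,2]>.026]; c=r[:,:2].mean(0); v=np.linalg.svd(r[:,:2]-c,full_matrices=False)[2][0]; v*=np.sign(v[0])
        t=(r[:,:2]-c)@v; mid=c+v*(t.max()+t.min())/2
        print(n,nm,len(q),"rect",np.round([cx,cy,w,h]),"mid",np.round(mid,4),"yaw",round(np.degrees(np.arctan2(v[1],v[0])),1),"len",round(np.ptp(t),3),"ztop",round(np.percentile(q[:,2],95),4))
E
python3 - <<'E'
from m import *
S={"longR":(.426,-.188),"longL":(.455,.175),"short":(.456,.015)}
for n in("top","scene"):
    z=np.load(n+"0.npz");P=ctrl.camera_params(n);d=z["d"];p=z["p"]
    tubes(n,S,d,P,p)
    W=world(d,P);hsv=cv2.cvtColor(p,cv2.COLOR_RGB2HSV)
    for nm,y0 in(("LONG",-.145),("SHORT",.155)):
        b=(W[...,0]>.5)&(W[...,0]<.75)&(abs(W[...,1]-y0)<.14)&(W[...,2]>.012)&(d>0)
        felt=b&(hsv[...,1]<70)&(hsv[...,2]<130)
        q=W[felt];c=q.mean(0)
        for _ in range(3):
            c=q.mean(0);nn=np.linalg.svd(q-c,full_matrices=False)[2][2];nn*=np.sign(nn[2]); q=q[abs((q-c)@nn)<.004]
        x=np.array([-np.sqrt(1-nn[2]**2),0,0]);sl=np.array([-nn[0]*nn[2],-nn[1]*nn[2],1-nn[2]**2]);sl/=np.linalg.norm(sl);y=np.cross(nn,sl)
        a=(q-c)@sl;e=(q-c)@y
        print(n,nm,"felt c",c.round(4),"n",nn.round(3),"tilt",np.degrees(np.arccos(nn[2])).round(1),"yaw",np.degrees(np.arctan2(nn[1],nn[0])).round(1),"slope ext",np.percentile(a,[.5,99.5]).round(4),"y ext",np.percentile(e,[.5,99.5]).round(4))
        fu=c+sl*np.percentile(a,.5);print("  ledge pt",fu.round(4))
        # whole-rack outline incl. wood
        A=(W-c)@sl;E=(W-c)@y;N=(W-c)@nn
        r=b&(abs(A)<.03)&(abs(N)<.006);print("  rack y ext",np.percentile(E[r],[.3,99.7]).round(4), "y dir",y.round(3))
        s=b&(abs(A+.0)<.1)&(N>.026); T=np.c_[A[s],E[s],N[s]];
        v=np.linalg.svd(T[:,:2]-T[:,:2].mean(0),full_matrices=False)[2][0]
        print("  sample a",np.percentile(T[:,0],[1,99]).round(4),"e mean",T[:,1].mean().round(4),"axis rel deg",np.degrees(np.arctan(v[1]/v[0])).round(1))
        f=b&(abs(A-np.percentile(a,.5)-.012)<.010)&(N>.012)&(N<.026); print("  fin e hist",np.histogram(E[f],bins=np.arange(-.125,.126,.01))[0])
E
```

```text
top longR 385 rect [ 434. -185.   43.  122.] mid [ 0.4342 -0.185 ] yaw -24.6 len 0.122 ztop 0.0395
top longL 383 rect [448. 180.  43. 121.] mid [0.4477 0.1793] yaw -27.2 len 0.12 ztop 0.0403
top short 271 rect [452.  17.  81.  40.] mid [0.4525 0.0161] yaw -0.9 len 0.081 ztop 0.0406
top LONG felt c [ 0.6294 -0.1445  0.0607] n [ 0.506 -0.012  0.862] tilt 30.4 yaw -1.4 slope ext [-0.0748  0.0655] y ext [-0.094   0.1216]
  ledge pt [ 0.6938 -0.146   0.0228]
  rack y ext [-0.0973  0.1261] y dir [-0.024 -1.     0.   ]
  sample a [-0.075  0.049] e mean 0.0864 axis rel deg 0.2
  fin e hist [ 0  0 13  0  1  1  1  1  0  9 13  2  0  1  0  0  4 13  3  7  1  0  0  4
  4]
top SHORT felt c [0.6353 0.1643 0.0611] n [0.502 0.018 0.864] tilt 30.2 yaw 2.1 slope ext [-0.0764  0.0635] y ext [-0.1003  0.1156]
  ledge pt [0.7014 0.1667 0.0227]
  rack y ext [-0.1041  0.1188] y dir [ 0.037 -0.999  0.   ]
  sample a [-0.0755  0.0061] e mean 0.0823 axis rel deg -0.3
  fin e hist [ 0  5 10  1  1  0  2  1  4 10  6  1  2  0  0  1  9 11  2  2  0  0 10  2
  7]
scene longR 500 rect [ 437. -185.   44.  125.] mid [ 0.
[... 300 characters left out ...]
7] tilt 29.9 yaw -1.7 slope ext [-0.0722  0.0644] y ext [-0.0922  0.1232]
  ledge pt [ 0.6943 -0.1437  0.0227]
  rack y ext [-0.0978  0.1272] y dir [-0.029 -1.     0.   ]
  sample a [-0.0743  0.044 ] e mean 0.0866 axis rel deg 1.2
  fin e hist [ 0  0 25  3  0  0  0  0  0 22 31  2  0  0  0  0 11 33 14 16  4  0  2  2
 13]
scene SHORT felt c [0.6385 0.167  0.0589] n [0.499 0.018 0.867] tilt 29.9 yaw 2.1 slope ext [-0.0733  0.0637] y ext [-0.0987  0.1169]
  ledge pt [0.702  0.1693 0.0224]
  rack y ext [-0.103   0.1216] y dir [ 0.036 -0.999  0.   ]
  sample a [-0.0749  0.0044] e mean 0.0824 axis rel deg 3.6
  fin e hist [ 0  7 21  0  0  0  0  0  2 34 20  0  0  0  0  0 22 33  5  8  0  0 11  0
 24]
```

```bash
cat > plan.py <<'E'
from h import *
from scipy.spatial.transform import Rotation as R
T={"longL":(.450,.1815,-27.3,0),"longR":(.436,-.183,-24.5,0),"short":(.454,.017,-.5,.007)}   # x,y,yaw,grip shift uphill
B={"la":((.6305,-.143,.0597),-1.5,.013,.064),"lb":((.6305,-.143,.0597),-1.5,-.061,.064),"sa":((.637,.1657,.060),2.1,.008,.044)}
LEDGE=-.0755; OV=.013; L=15
def frame(dirn,z):   # tool rotation: y along dirn (horizontal, away), then lean
    pass
def tool(yaw,lean):  # lean>0: fingertips point back towards the robot
    y=np.radians(yaw); X=np.array([-np.sin(y),np.cos(y),0]); Z=np.array([0,0,-1.]); Y=np.cross(Z,X)
    return R.from_matrix(np.c_[X,Y,Z])*R.from_rotvec([np.radians(lean),0,0])
def pick(n,up=0):
    x,y,w,g=T[n]; r=tool(w,-L); a=np.array([np.cos(np.radians(w)),np.sin(np.radians(w)),0])
    return np.array([x,y,.019])-g*a+OV*r.as_matrix()[:,2]+[0,0,up], r
def bay(b):
    c,w,e,s=B[b]; cw,sw=np.cos(np.radians(w)),np.sin(np.radians(w))
    n=np.array([.5*cw,.5*sw,.866]); sl=np.array([-.866*cw,-.866*sw,.5]); return np.array(c)+sl*LEDGE+e*np.cross(n,sl),sl,np.cross(n,sl),n
def place(b,g=0,up=0,lift=.020):
    o,sl,y,n=bay(b); s=B[b][3]; r=tool(B[b][1],L)
    return o+sl*(s+g)+n*lift+OV*r.as_matrix()[:,2]+[0,0,up], r
def go(*seq):   # (pose,N)
    o=ctrl.get_obs(); p=np.array(o["ee_pos"]); r=R.from_euler("xyz",o["eef_rot"])
    print("t",o["time_s"],"grip",round(o["grip_width"],4))
    for (q,s),N in seq:
        w=(r.inv()*s).as_rotvec()/N; E=R.from_rotvec(w).as_matrix(); M=sum(np.linalg.matrix_power(E,k) for k in range(N))
        t=np.linalg.solve(M,r.inv().apply(q-p))*100
        print(N,"x",t.round(2).tolist(),w.round(3).tolist(),"->",q.round(3), "" if max(abs(t).max()/6,np.linalg.norm(t)/6.2,np.linalg.norm(w)/.186)<1 else "TOO FAST")
        p,r=q,s
E
python3 -c "
from plan import *
for b in B: print(b,bay(b)[0].round(4))
go((pick('longL',.12),12),(pick('longL'),6))"
```

```text
la [ 0.6955 -0.1577  0.022 ]
lb [ 0.6975 -0.0837  0.022 ]
sa [0.7026 0.1601 0.0222]
t 1.0 grip 0.0941
12 x [-1.88, 3.53, 0.85] [-0.022, -0.003, 0.021] -> [0.453 0.18  0.126] 
6 x [0.0, -0.52, 1.93] [0.0, 0.0, 0.0] -> [0.453 0.18  0.006]
```

```bash
python3 -m inch '[-1.88,3.53,0.85,-0.022,-0.003,0.021,1,-1.88,3.53,0.85,-0.022,-0.003,0.021,1,-1.88,3.53,0.85,-0.022,-0.003,0.021,1,-1.88,3.53,0.85,-0.022,-0.003,0.021,1,-1.88,3.53,0.85,-0.022,-0.003,0.021,1,-1.88,3.53,0.85,-0.022,-0.003,0.021,1,-1.88,3.53,0.85,-0.022,-0.003,0.021,1,-1.88,3.53,0.85,-0.022,-0.003,0.021,1,-1.88,3.53,0.85,-0.022,-0.003,0.021,1,-1.88,3.53,0.85,-0.022,-0.003,0.021,1,-1.88,3.53,0.85,-0.022,-0.003,0.021,1,-1.88,3.53,0.85,-0.022,-0.003,0.021,1,0,0,0,0,0,0,1]' 40
python3 -c "
from plan import *
go((pick('longL'),6))"
```

```text
time_s: 2.62
ee_pos: [0.4534, 0.1785, 0.1277]
eef_rot: [2.876, 0.002, 1.09]
force: [-1.1, 0.0, -0.6]
grip_width: 0.0936
t 2.625 grip 0.0936
6 x [0.02, -0.54, 1.95] [0.001, 0.001, -0.001] -> [0.453 0.18  0.006]
```

```bash
python3 -m inch '[0.02,-0.54,1.95,0,0,0,1,0.02,-0.54,1.95,0,0,0,1,0.02,-0.54,1.95,0,0,0,1,0.02,-0.54,1.95,0,0,0,1,0.02,-0.54,1.95,0,0,0,1,0.02,-0.54,1.95,0,0,0,1,0,0,0,0,0,0,1,0,0,0,0,0,0,0,0,0,0,0,0,0,0,0,0,0,0,0,0,0,0,0,0,0,0,0,0,0,0,0,0,0,0,0]' 40
python3 -c "
from plan import *
go((pick('longL',.16),8),(place('lb',0,.1),12),(place('lb',0,.015),6))"
```

```text
time_s: 4.12
ee_pos: [0.4526, 0.1811, 0.0064]
eef_rot: [2.876, 0.002, 1.093]
force: [0.3, -0.2, -0.5]
grip_width: 0.0478
t 4.125 grip 0.0478
8 x [-0.01, 0.53, -1.93] [0.001, 0.0, -0.0] -> [0.453 0.18  0.166] 
12 x [-1.68, 2.2, 0.15] [0.043, -0.0, -0.038] -> [ 0.649 -0.082  0.159] 
6 x [0.0, 0.37, 1.37] [0.0, 0.0, 0.0] -> [ 0.649 -0.082  0.074]
```

```bash
python3 -m inch '[0,0,0,0,0,0,0,0,0,0,0,0,0,0,0,0,0,0,0,0,0,0,0,0,0,0,0,0,0,0.27,-0.97,0,0,0,0,0,0.53,-1.93,0,0,0,0,0,0.53,-1.93,0,0,0,0,0,0.53,-1.93,0,0,0,0,0,0.53,-1.93,0,0,0,0,0,0.53,-1.93,0,0,0,0,0,0.53,-1.93,0,0,0,0,0,0.53,-1.93,0,0,0,0,0,0.27,-0.97,0,0,0,0]' 40
python3 -c "
from plan import *
go((place('lb',0,.1),12),(place('lb',0,.015),6))
p,d,P=snap('scene');cv2.imwrite('pics/s1.png',p[60:320,130:440,::-1])"
```

```text
time_s: 5.75
ee_pos: [0.4533, 0.1814, 0.1677]
eef_rot: [2.875, 0.001, 1.093]
force: [-0.0, 1.0, 0.3]
grip_width: 0.0005
t 5.75 grip 0.0005
12 x [-1.69, 2.2, 0.16] [0.043, 0.0, -0.038] -> [ 0.649 -0.082  0.159] 
6 x [0.0, 0.37, 1.37] [0.0, 0.0, 0.0] -> [ 0.649 -0.082  0.074]
```

View pics/s1.png

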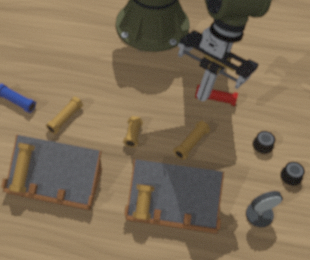

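The gripper closed on nothing; the tube still lies on the bench. I compare the fingertips in the image with the reported TCP, and re-measure the tube.

Run:
```python
from m import *
from plan import T
p,d,P=snap("top")
S={k:v[:2] for k,v in T.items()}
o=ctrl.get_obs(); tc=np.array(o["ee_pos"]); print(tc)
for n in("top","scene"):
    p,d,P=snap(n); tubes(n,S,d,P,p)
    f=192/np.tan(np.radians(P["vertical_fov"])/2); c=P["camera_from_world"]@np.r_[tc,1]; u,v=c[0]/c[2]*f+P["cx"],c[1]/c[2]*f+P["cy"]
    print(n,"tcp px",u,v); W=world(d,P); m=(abs(W[...,0]-.45)<.12)&(abs(W[...,1]-.18)<.12)&(W[...,2]>.1)&(W[...,2]<.25)
    q=W[m]; print(len(q), "lowest", np.percentile(q,[0,2,10],axis=0).round(3).tolist(), q[q[:,2]<q[:,2].min()+.02].mean(0).round(3))
    cv2.circle(p,(int(u),int(v)),3,(255,0,255),-1)
    u,v=int(u),int(v); c=p[max(v-90,0):v+90,max(u-100,0):u+100,::-1]; cv2.imwrite(f"pics/c_{n}.png",cv2.resize(c,None,fx=2,fy=2)) 
a=[cv2.imread(f"pics/c_{n}.png") for n in("top","scene")]
cv2.imwrite("pics/c.png",np.hstack([cv2.resize(i,(400,360)) for i in a]))
```

```text
[0.45337831 0.18140273 0.16733312]
top longL 128 rect [476. 150.  65.  51.] mid [0.4794 0.1634] yaw -33.4 len 0.052 ztop 0.0407
top longR 386 rect [ 443. -189.   42.  140.] mid [ 0.4339 -0.1846] yaw -24.5 len 0.12 ztop 0.0407
top short 270 rect [452.  17.  82.  40.] mid [0.4525 0.0162] yaw -0.2 len 0.082 ztop 0.0411
top tcp px 201.94278210727333 189.2740878257474
1 lowest [[0.437, 0.175, 0.235], [0.437, 0.175, 0.235], [0.437, 0.175, 0.235]] [0.437 0.175 0.235]
scene longL 526 rect [451. 183.  43. 125.] mid [0.4524 0.1832] yaw -27.5 len 0.123 ztop 0.0374
scene longR 500 rect [ 437. -183.   44.  124.] mid [ 0.4387 -0.1808] yaw -24.7 len 0.123 ztop 0.0379
scene short 378 rect [455.  18.  87.  44.] mid [0.4544 0.0184] yaw -0.6 len 0.087 ztop 0.0383
scene tcp px 328.0764794835534 167.4403186808672
216 lowest [[0.433, 0.172, 0.193], [0.437, 0.174, 0.2], [0.441, 0.177, 0.206]] [0.453 0.185 0.206]
```

View pics/c.png

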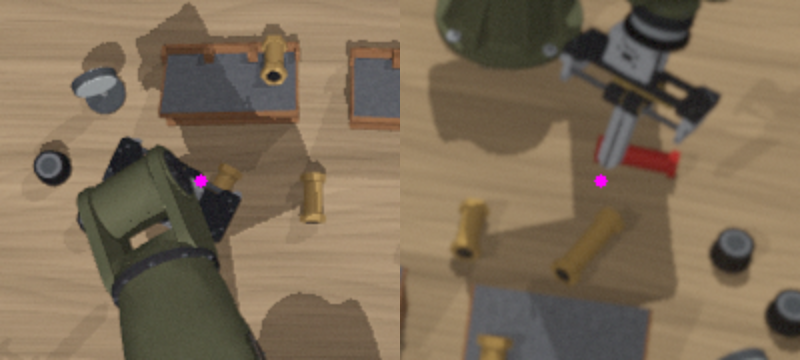

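The tube has not moved, and the closed fingertips sit about 25 mm behind the reported TCP. I check the same in the starting picture, with the gripper open.

Run:
```python
from h import *
P=ctrl.camera_params("scene"); z=np.load("scene0.npz"); d=z["d"]; W=world(d,P); f=192/np.tan(np.radians(P["vertical_fov"])/2)
tc=np.array([.12206,.53628,.17585]); y=1.347
for s in(-.047,0,.047):
    q=tc+s*np.array([np.cos(y),np.sin(y),0]); c=P["camera_from_world"]@np.r_[q,1]; print(s,q.round(3),c[0]/c[2]*f+P["cx"],c[1]/c[2]*f+P["cy"])
m=(abs(W[...,0]-.122)<.1)&(abs(W[...,1]-.536)<.1)&(W[...,2]>.1)&(W[...,2]<.26)
q=W[m]; 
for lo in(.12,.16,.17,.18,.19,.2,.21,.22): 
    k=(q[:,2]>=lo)&(q[:,2]<lo+.01); print(lo,k.sum(), q[k].mean(0).round(3) if k.any() else "")
```

```text
-0.047 [0.112 0.49  0.176] 450.67839871664734 88.25554007983052
0 [0.122 0.536 0.176] 467.5462667342934 93.09014796698223
0.047 [0.132 0.582 0.176] 484.67200431033905 97.99866550291658
0.12 0 
0.16 0 
0.17 0 
0.18 0 
0.19 0 
0.2 11 [0.133 0.549 0.207]
0.21 30 [0.131 0.53  0.216]
0.22 35 [0.133 0.541 0.225]
```

The offset also shows at the start pose, so the real fingertips are about 26 mm short of the reported TCP, along the tool. I add that to the planner, straddle the tube 8 mm high, and check by eye and by force.

```bash
sed -i 's/^def go/DZ=.026\ndef go/; s/    for (q,s),N in seq:/&\n        q=q+DZ*s.as_matrix()[:,2]/' plan.py
python3 -c "
from plan import *
go((pick('longL',.06),6),(pick('longL',.008),5))"
```

```text
t 5.95 grip 0.0007
6 x [-0.01, -0.42, 2.04] [0.001, 0.0, -0.0] -> [0.459 0.177 0.041] 
5 x [0.0, -0.27, 1.0] [0.0, 0.0, 0.0] -> [ 0.459  0.177 -0.011]
```

```bash
python3 -m inch '[0,0,0,0,0,0,1,0,0,0,0,0,0,1,0,0,0,0,0,0,1,0,0,0,0,0,0,1,0,0,0,0,0,0,1,0,0,0,0,0,0,1,0,-0.42,2.04,0,0,0,1,0,-0.42,2.04,0,0,0,1,0,-0.42,2.04,0,0,0,1,0,-0.42,2.04,0,0,0,1,0,-0.42,2.04,0,0,0,1,0,-0.42,2.04,0,0,0,1,0,-0.27,1,0,0,0,1,0,-0.27,1,0,0,0,1,0,-0.27,1,0,0,0,1,0,-0.27,1,0,0,0,1,0,-0.27,1,0,0,0,1,0,0,0,0,0,0,1]' 40
python3 - <<'E'
from h import *
p,d,P=snap("scene"); o=ctrl.get_obs(); print(o["force"],o["ee_pos"])
cv2.imwrite("pics/s2.png",cv2.resize(p[120:250,240:420,::-1],None,fx=4,fy=4,interpolation=cv2.INTER_CUBIC))
E
```

```text
time_s: 8.2
ee_pos: [0.4596, 0.1771, -0.0108]
eef_rot: [2.877, 0.003, 1.093]
force: [0.1, -0.3, -0.5]
grip_width: 0.0938
[-0.8067367   0.48427813  0.02790885] [ 0.45986212  0.17718667 -0.01024256]
```

View pics/s2.png

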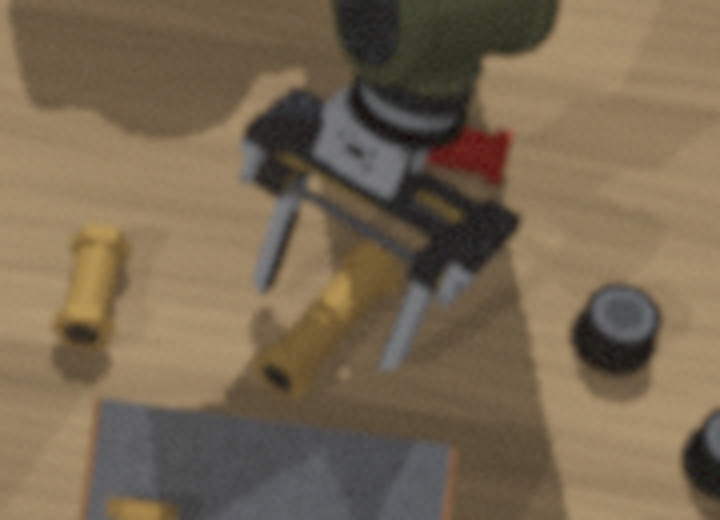

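The fingers straddle the tube around its middle, tips at crop (265,285) and (390,362), and there is no bench contact at a reported z of -10 mm. That confirms the offset. I go on down, guarded.

```bash
python3 -m inch '[0,-0.06,0.23,0,0,0,1,0,-0.06,0.23,0,0,0,1,0,0,0,0,0,0,1]' 40; python3 -m inch '[0,-0.04,0.15,0,0,0,1,0,-0.04,0.15,0,0,0,1,0,0,0,0,0,0,1]' 40
python3 - <<'E'
from h import *
p,d,P=snap("scene"); W=world(d,P); o=ctrl.get_obs(); print(o["ee_pos"])
for u,v in((306,191),(337,210)):
    q=W[v-8:v+7,u-5:u+6].reshape(-1,3); q=q[q[:,2]>.003]; print(q[np.argsort(q[:,2])][:12].round(3).tolist())
E
```

```text
time_s: 8.62
ee_pos: [0.46, 0.1772, -0.0148]
eef_rot: [2.876, 0.002, 1.093]
force: [-0.1, 0.5, -0.3]
grip_width: 0.0941
time_s: 9.0
ee_pos: [0.46, 0.1772, -0.018]
eef_rot: [2.876, 0.002, 1.093]
force: [-0.8, 0.1, -0.2]
grip_width: 0.0937
[ 0.45999586  0.17717725 -0.01790819]
[[0.398, 0.148, 0.003], [0.407, 0.126, 0.004], [0.435, 0.147, 0.004], [0.437, 0.133, 0.009], [0.438, 0.136, 0.011], [0.428, 0.143, 0.013], [0.437, 0.132, 0.014], [0.437, 0.138, 0.015], [0.433, 0.14, 0.015], [0.427, 0.142, 0.016], [0.439, 0.135, 0.016], [0.436, 0.132, 0.017]]
[[0.483, 0.221, 0.013], [0.482, 0.221, 0.015], [0.472, 0.239, 0.016], [0.485, 0.224, 0.016], [0.481, 0.234, 0.018], [0.483, 0.223, 0.019], [0.486, 0.226, 0.019], [0.478, 0.236, 0.02], [0.486, 0.229, 0.02], [0.484, 0.225, 0.021], [0.482, 0.225, 0.022], [0.488, 0.231, 0.023]]
```

```bash
python3 -m inch '[0,-0.04,0.15,0,0,0,1,0,-0.04,0.15,0,0,0,1,0,0,0,0,0,0,1]' 40; python3 -m inch '[0,0,0,0,0,0,0,0,0,0,0,0,0,0,0,0,0,0,0,0,0,0,0,0,0,0,0,0,0,0,0,0,0,0,0,0,0,0,0,0,0,0,0,0,0,0,0,0,0,0,0,0,0,0,0,0]' 40; python3 -m inch '[0,0.13,-0.48,0,0,0,0,0,0.13,-0.48,0,0,0,0,0,0,0,0,0,0,0]' 40
sed -i 's/^DZ=.*/DZ=.029/' plan.py
python3 -c "
from plan import *
go((pick('longL',.16),9),(place('lb',0,.1),12),(place('lb',0,.015),6))"
```

```text
time_s: 9.43
ee_pos: [0.46, 0.1772, -0.0211]
eef_rot: [2.876, 0.002, 1.093]
force: [0.3, 0.1, 0.8]
grip_width: 0.0941
time_s: 10.42
ee_pos: [0.46, 0.1772, -0.021]
eef_rot: [2.876, 0.002, 1.093]
force: [-0.1, -0.9, 0.2]
grip_width: 0.0311
time_s: 10.8
ee_pos: [0.4603, 0.1773, -0.0105]
eef_rot: [2.875, 0.002, 1.093]
force: [-1.2, -0.3, -1.0]
grip_width: 0.0314
t 10.8 grip 0.0314
9 x [-0.01, 0.43, -1.6] [0.0, 0.0, -0.0] -> [0.46  0.177 0.138] 
12 x [-1.68, 2.07, 0.14] [0.043, -0.0, -0.038] -> [ 0.641 -0.082  0.131] 
6 x [0.0, 0.37, 1.37] [0.0, 0.0, 0.0] -> [ 0.641 -0.082  0.046]
```

```bash
python3 -m inch '[0,0.43,-1.6,0,0,0,0,0,0.43,-1.6,0,0,0,0,0,0.43,-1.6,0,0,0,0,0,0.43,-1.6,0,0,0,0,0,0.43,-1.6,0,0,0,0,0,0.43,-1.6,0,0,0,0,0,0.43,-1.6,0,0,0,0,0,0.43,-1.6,0,0,0,0,0,0.43,-1.6,0,0,0,0]' 40;  python3 -m inch '[-1.68,2.07,0.14,0.043,0,-0.038,0,-1.68,2.07,0.14,0.043,0,-0.038,0,-1.68,2.07,0.14,0.043,0,-0.038,0,-1.68,2.07,0.14,0.043,0,-0.038,0,-1.68,2.07,0.14,0.043,0,-0.038,0,-1.68,2.07,0.14,0.043,0,-0.038,0,-1.68,2.07,0.14,0.043,0,-0.038,0,-1.68,2.07,0.14,0.043,0,-0.038,0,-1.68,2.07,0.14,0.043,0,-0.038,0,-1.68,2.07,0.14,0.043,0,-0.038,0,-1.68,2.07,0.14,0.043,0,-0.038,0,-1.68,2.07,0.14,0.043,0,-0.038,0,0,0,0,0,0,0,0]' 40
cat > chk.py <<'E'
from plan import *
def tube_in_bay(b,cams=("scene","top"),y=.035,zmin=.0,hi=.16):
    o,sl,yy,n=bay(b)
    for c in cams:
        p,d,P=snap(c); hsv=cv2.cvtColor(p,cv2.COLOR_RGB2HSV); W=world(d,P)
        V=(W-o); A,E,N=V@sl,V@yy,V@n
        m=(hsv[...,0]>14)&(hsv[...,0]<30)&(hsv[...,1]>110)&(abs(E)<y)&(A>-.03)&(A<.2)&(N>.012+zmin)&(N<hi)&(d>0)
        a,e,k=A[m],E[m],N[m]
        if len(a)<20: print(c,"few",len(a)); continue
        pe=np.polyfit(a,e,1); pn=np.polyfit(a,k,1)
        print(c,b,len(a),"A",np.percentile(a,[1,99]).round(4),"E mid",np.round((np.percentile(e,3)+np.percentile(e,97))/2,4),"N",np.percentile(k,[2,98]).round(4),"yaw,pitch deg",np.degrees(np.arctan([pe[0],pn[0]])).round(1))
    return p
E
python3 -c "
from chk import *
tube_in_bay('lb',zmin=.02)
go((place('lb',0,.015),6),(place('lb'),3))
p,d,P=snap('scene');cv2.imwrite('pics/s3.png',cv2.resize(p[160:310,100:300,::-1],None,fx=4,fy=4))"
```

```text
time_s: 11.92
ee_pos: [0.4596, 0.1778, 0.1396]
eef_rot: [2.876, 0.002, 1.093]
force: [0.5, -0.2, -2.0]
grip_width: 0.0311
time_s: 13.55
ee_pos: [0.6414, -0.0815, 0.1311]
eef_rot: [-2.879, 0.003, 1.544]
force: [-0.5, 0.7, -1.9]
grip_width: 0.031
scene lb 282 A [0.0564 0.1082] E mid -0.0024 N [0.1115 0.1266] yaw,pitch deg [ 3.6 -2.2]
top few 0
t 13.65 grip 0.0313
6 x [-0.03, 0.38, 1.4] [0.0, 0.0, -0.0] -> [ 0.641 -0.082  0.046] 
3 x [0.0, 0.13, 0.48] [0.0, 0.0, 0.0] -> [ 0.641 -0.082  0.031]
```

View pics/s3.png

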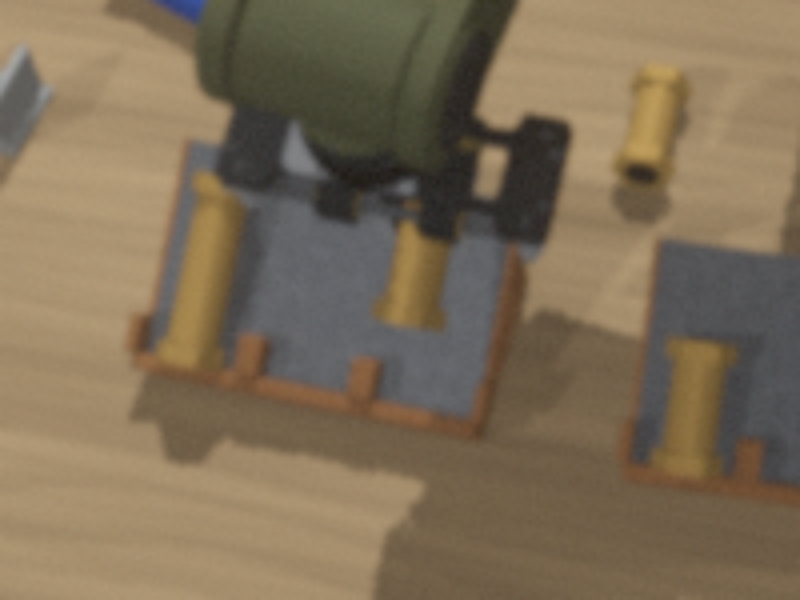

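Held straight in bay b's line: its low end will land about 6 mm off the ledge. Lowering with a force check.

```bash
python3 -m inch '[-0.02,0.38,1.4,0,0,0,0,-0.02,0.38,1.4,0,0,0,0,-0.02,0.38,1.4,0,0,0,0,0,0.38,1.4,0,0,0,0,0,0.38,1.4,0,0,0,0,0,0.38,1.4,0,0,0,0,0,0.13,0.48,0,0,0,0,0,0.13,0.48,0,0,0,0,0,0,0,0,0,0,0]' 40;python3 -m inch '[0,0.08,0.29,0,0,0,0,0,0,0,0,0,0,0]' 40; python3 -m inch '[0,0.05,0.19,0,0,0,0,0,0,0,0,0,0,0]' 40; python3 -c "
from chk import *
tube_in_bay('lb',('scene',))
go((place('lb'),3))"
```

```text
time_s: 14.82
ee_pos: [0.6415, -0.0816, 0.0351]
eef_rot: [-2.881, 0.003, 1.544]
force: [-0.1, -0.2, -0.3]
grip_width: 0.0311
time_s: 15.08
ee_pos: [0.6415, -0.0816, 0.0321]
eef_rot: [-2.881, 0.003, 1.544]
force: [0.3, 0.2, -0.9]
grip_width: 0.0307
time_s: 15.32
ee_pos: [0.6415, -0.0816, 0.03]
eef_rot: [-2.881, 0.003, 1.544]
force: [-0.3, 0.3, -1.7]
grip_width: 0.0311
scene lb 285 A [-0.0097  0.057 ] E mid -0.003 N [0.0148 0.1247] yaw,pitch deg [-6.8 25.5]
t 15.375 grip 0.0312
3 x [-0.02, -0.02, -0.02] [0.0, 0.001, -0.0] -> [ 0.641 -0.082  0.031]
```

```bash
for i in 1 ; do python3 -m inch '[0,0.04,0.15,0,0,0,0,0,0,0,0,0,0,0]' 40; done;  python3 -m inch '[0,0.04,0.15,0,0,0,0,0,0,0,0,0,0,0]' 40
python3 - <<'E'
from chk import *
p,d,P=snap("scene");o,sl,yy,n=bay('lb');hsv=cv2.cvtColor(p,cv2.COLOR_RGB2HSV);W=world(d,P);V=W-o;A,E,N=V@sl,V@yy,V@n
m=(hsv[...,0]>14)&(hsv[...,0]<30)&(hsv[...,1]>110)&(abs(E)<.035)&(N>.012)&(N<.07)&(d>0)
for a in np.arange(-.01,.13,.01):
    k=m&(A>=a)&(A<a+.01)
    if k.sum()>3: print(a.round(3),k.sum(),np.percentile(N[k],[10,90]).round(4),np.percentile(E[k],[10,90]).round(4))
E
```

```text
time_s: 15.62
ee_pos: [0.642, -0.0817, 0.0295]
eef_rot: [-2.882, 0.004, 1.544]
force: [0.2, -1.1, 4.7]
grip_width: 0.0312
time_s: 15.88
ee_pos: [0.6426, -0.0818, 0.0292]
eef_rot: [-2.884, 0.004, 1.544]
force: [-0.1, 0.3, 11.9]
grip_width: 0.031
-0.01 15 [0.0133 0.0171] [-0.0124  0.0165]
0.0 63 [0.0231 0.0396] [-0.0182  0.013 ]
0.01 56 [0.0247 0.0375] [-0.0149  0.0101]
0.02 48 [0.0266 0.0362] [-0.0144  0.0093]
0.03 46 [0.0262 0.0361] [-0.0143  0.0082]
0.04 41 [0.0278 0.0361] [-0.0141  0.0088]
0.05 9 [0.0308 0.0355] [0.0016 0.01  ]
```

Contact is firm at 12 N, with the tube parallel to the board at N ≈ 37 mm. Release and retreat.

```bash
python3 -m inch '[0,0,-0.08,0,0,0,0,0,0,0,0,0,0,0.5,0,0,0,0,0,0,0.5,0,0,0,0,0,0,0.5,0,0,0,0,0,0,0.5,0,0,-0.5,0,0,0,0.5,0,0,-1,0,0,0,0.5,0,0,-2,0,0,0,0.5,0,0,-3,0,0,0,0.5,0,0,-3,0,0,0,0.5,0,0,-3,0,0,0,0.5,0,0,0,0,0,0,0.5]' 40
python3 -c "
from chk import *
tube_in_bay('lb',('scene','top'),hi=.045)
go((pick('short',.12),14),(pick('short',.003),6))"
```

```text
time_s: 17.42
ee_pos: [0.6752, -0.0822, 0.1514]
eef_rot: [-2.886, 0.004, 1.544]
force: [0.5, 0.6, -0.5]
grip_width: 0.047
scene lb 422 A [-0.0035  0.0789] E mid -0.0014 N [0.0143 0.0402] yaw,pitch deg [-2.2  1.4]
top few 0
t 17.525 grip 0.0471
14 x [0.68, -1.57, 0.39] [-0.037, 0.0, -0.001] -> [0.458 0.017 0.098] 
6 x [0.0, -0.5, 1.88] [0.0, 0.0, 0.0] -> [ 0.458  0.017 -0.019]
```

```bash
python3 -m inch '[0.68,-1.57,0.39,-0.037,0,-0.001,0.5,0.68,-1.57,0.39,-0.037,0,-0.001,0.5,0.68,-1.57,0.39,-0.037,0,-0.001,0.5,0.68,-1.57,0.39,-0.037,0,-0.001,0.5,0.68,-1.57,0.39,-0.037,0,-0.001,0.5,0.68,-1.57,0.39,-0.037,0,-0.001,0.5,0.68,-1.57,0.39,-0.037,0,-0.001,1,0.68,-1.57,0.39,-0.037,0,-0.001,1,0.68,-1.57,0.39,-0.037,0,-0.001,1,0.68,-1.57,0.39,-0.037,0,-0.001,1,0.68,-1.57,0.39,-0.037,0,-0.001,1,0.68,-1.57,0.39,-0.037,0,-0.001,1,0.68,-1.57,0.39,-0.037,0,-0.001,1,0.68,-1.57,0.39,-0.037,0,-0.001,1,0,0,0,0,0,0,1]' 40
python3 -c "
from chk import *
tube_in_bay('lb',('scene','top'),hi=.045)
go((pick('short',.003),6),(pick('short'),1))"
```

```text
time_s: 19.4
ee_pos: [0.4558, 0.0177, 0.0976]
eef_rot: [2.886, 0.003, 1.558]
force: [0.8, -0.3, 0.8]
grip_width: 0.0942
scene lb 637 A [-0.0062  0.12  ] E mid -0.0029 N [0.0161 0.0403] yaw,pitch deg [-1.2  1.6]
top lb 291 A [0.003  0.1269] E mid -0.0001 N [0.015  0.0404] yaw,pitch deg [ 0.1 -0.7]
t 19.5 grip 0.0939
6 x [-0.0, -0.5, 1.89] [-0.001, 0.001, -0.001] -> [ 0.458  0.017 -0.019] 
1 x [0.0, -0.08, 0.29] [0.0, 0.0, 0.0] -> [ 0.458  0.017 -0.022]
```

Tube 1 is well seated: ends at 3 and 125 mm, centred. Now the short tube.

```bash
python3 -m inch '[0,-0.5,1.89,0,0,0,1,0,-0.5,1.89,0,0,0,1,0,-0.5,1.89,0,0,0,1,0,-0.5,1.89,0,0,0,1,0,-0.5,1.89,0,0,0,1,0,-0.5,1.89,0,0,0,1,0,-0.08,0.27,0,0,0,1,0,0,0,0,0,0,0,0,0,0,0,0,0,0,0,0,0,0,0,0,0,0,0,0,0,0,0,0,0,0,0,0,0,0,0,0,0,0,0,0,0,0,0,0,0,0,0,0,0,0,0,0,0,0,0]' 40
python3 -m inch '[0,0.2,-0.7,0,0,0,0,0,0.43,-1.6,0,0,0,0,0,0.43,-1.6,0,0,0,0,0,0.43,-1.6,0,0,0,0,0,0.43,-1.6,0,0,0,0,0,0.43,-1.6,0,0,0,0,0,0.43,-1.6,0,0,0,0,0,0.43,-1.6,0,0,0,0,0,0.43,-1.6,0,0,0,0,0,0.43,-1.6,0,0,0,0]' 40
python3 -c "
from chk import *
go((place('sa',.007,.1),10),(place('sa',.007,.01),6))"
```

```text
time_s: 20.75
ee_pos: [0.4587, 0.0178, 0.2563]
eef_rot: [2.884, 0.003, 1.558]
force: [-1.1, 0.8, 0.2]
grip_width: 0.0006
t 20.75 grip 0.0006
10 x [1.4, 1.99, 1.37] [0.052, 0.0, -0.005] -> [0.658 0.158 0.125] 
6 x [0.0, 0.39, 1.45] [0.0, 0.0, 0.0] -> [0.658 0.158 0.035] $: bad value
```

The first call was refused because a row was miscounted, so the arm only rose. I go back down and repeat.

```bash
python3 -c "
from chk import *
go((pick('short',.06),8),(pick('short'),5))"
```

```text
t 20.75 grip 0.0006
8 x [-0.0, -0.71, 2.63] [-0.001, 0.001, -0.0] -> [0.458 0.017 0.038] 
5 x [0.0, -0.31, 1.16] [0.0, 0.0, 0.0] -> [ 0.458  0.017 -0.022]
```

```bash
python3 -m inch '[0,-0.71,2.63,0,0,0,1, 0,-0.71,2.63,0,0,0,1, 0,-0.71,2.63,0,0,0,1, 0,-0.71,2.63,0,0,0,1, 0,-0.71,2.63,0,0,0,1, 0,-0.71,2.63,0,0,0,1, 0,-0.71,2.63,0,0,0,1, 0,-0.71,2.63,0,0,0,1, 0,-0.31,1.16,0,0,0,1, 0,-0.31,1.16,0,0,0,1, 0,-0.31,1.16,0,0,0,1, 0,-0.31,1.16,0,0,0,1, 0,-0.31,1.16,0,0,0,1]' 40 && python3 -m inch '[0,0,0,0,0,0,0, 0,0,0,0,0,0,0, 0,0,0,0,0,0,0, 0,0,0,0,0,0,0, 0,0,0,0,0,0,0, 0,0,0,0,0,0,0, 0,0,0,0,0,0,0, 0,0,0,0,0,0,0]' 40
python3 -c "
from chk import *
go((pick('short',.15),9),(place('sa',.007,.1),10),(place('sa',.007,.01),6))"
```

```text
time_s: 22.38
ee_pos: [0.457, 0.017, -0.0235]
eef_rot: [2.884, 0.003, 1.558]
force: [0.3, -0.5, 0.8]
grip_width: 0.0941
time_s: 23.38
ee_pos: [0.4569, 0.017, -0.0228]
eef_rot: [2.884, 0.003, 1.558]
force: [0.2, -0.4, 0.9]
grip_width: 0.0314
t 23.375 grip 0.0314
9 x [-0.0, 0.44, -1.62] [-0.0, 0.0, -0.0] -> [0.458 0.017 0.128] 
10 x [1.39, 2.04, 0.09] [0.052, 0.0, -0.005] -> [0.658 0.158 0.125] 
6 x [0.0, 0.39, 1.45] [0.0, 0.0, 0.0] -> [0.658 0.158 0.035]
```

```bash
python3 -m inch '[0,0.44,-1.62,0,0,0,0, 0,0.44,-1.62,0,0,0,0, 0,0.44,-1.62,0,0,0,0, 0,0.44,-1.62,0,0,0,0, 0,0.44,-1.62,0,0,0,0, 0,0.44,-1.62,0,0,0,0, 0,0.44,-1.62,0,0,0,0, 0,0.44,-1.62,0,0,0,0, 0,0.44,-1.62,0,0,0,0, 1.39,2.04,0.09,0.052,0,-0.005,0, 1.39,2.04,0.09,0.052,0,-0.005,0, 1.39,2.04,0.09,0.052,0,-0.005,0, 1.39,2.04,0.09,0.052,0,-0.005,0, 1.39,2.04,0.09,0.052,0,-0.005,0, 1.39,2.04,0.09,0.052,0,-0.005,0, 1.39,2.04,0.09,0.052,0,-0.005,0, 1.39,2.04,0.09,0.052,0,-0.005,0, 1.39,2.04,0.09,0.052,0,-0.005,0, 1.39,2.04,0.09,0.052,0,-0.005,0, 0,0,0,0,0,0,0]' 40
python3 -c "
from chk import *
p=tube_in_bay('sa',('scene',),zmin=.03)
go((place('sa',.007,.01),6),(place('sa',.007),3))
cv2.imwrite('pics/s4.png',cv2.resize(p[180:310,220:400,::-1],None,fx=4,fy=4))"
```

```text
time_s: 25.88
ee_pos: [0.6587, 0.1589, 0.1199]
eef_rot: [-2.874, 0.004, 1.608]
force: [0.6, -0.5, -2.2]
grip_width: 0.031
scene sa 268 A [0.0506 0.0917] E mid -0.0008 N [0.1091 0.1246] yaw,pitch deg [-1.9 -3.1]
t 25.925 grip 0.0309
6 x [0.0, 0.36, 1.4] [-0.001, 0.001, -0.0] -> [0.658 0.158 0.035] 
3 x [0.0, 0.09, 0.32] [0.0, 0.0, 0.0] -> [0.658 0.158 0.025]
```

View pics/s4.png

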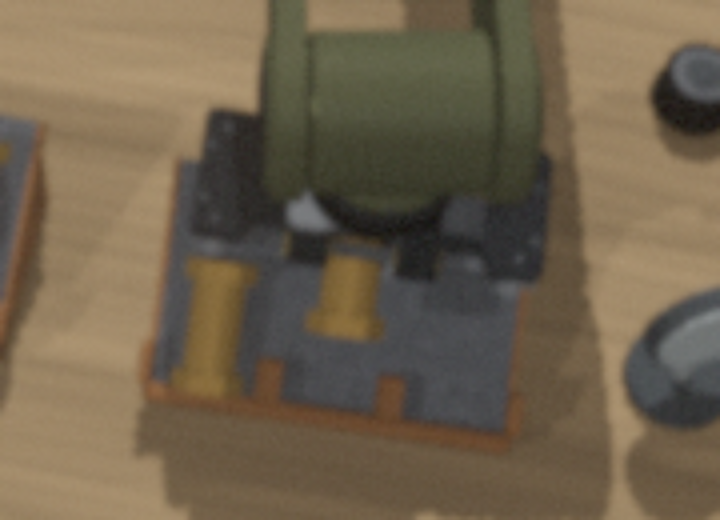

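Held straight and centred over bay a of the short rack. Lowering.

```bash
python3 -m inch '[0,0.36,1.4,0,0,0,0, 0,0.36,1.4,0,0,0,0, 0,0.36,1.4,0,0,0,0, 0,0.36,1.4,0,0,0,0, 0,0.36,1.4,0,0,0,0, 0,0.36,1.4,0,0,0,0, 0,0.06,0.25,0,0,0,0, 0,0.05,0.15,0,0,0,0, 0,0,0,0,0,0,0]' 40; python3 -m inch '[0,0.05,0.2,0,0,0,0, 0,0,0,0,0,0,0]' 40;  python3 -m inch '[0,0.05,0.2,0,0,0,0, 0,0,0,0,0,0,0]' 40
```

```text
time_s: 27.05
ee_pos: [0.6579, 0.1581, 0.0328]
eef_rot: [-2.879, 0.003, 1.607]
force: [0.3, 0.0, -1.1]
grip_width: 0.031
time_s: 27.3
ee_pos: [0.6576, 0.158, 0.0303]
eef_rot: [-2.879, 0.003, 1.607]
force: [0.2, -0.2, -0.9]
grip_width: 0.0312
time_s: 27.55
ee_pos: [0.6575, 0.158, 0.028]
eef_rot: [-2.878, 0.003, 1.607]
force: [0.4, -0.1, -0.6]
grip_width: 0.0311
```

```bash
python3 -m inch '[0,0.05,0.2,0,0,0,0, 0,0,0,0,0,0,0]' 40; python3 -m inch '[0,0.04,0.15,0,0,0,0, 0,0,0,0,0,0,0]' 40
python3 - <<'E'
from chk import *
tube_in_bay('sa',('scene',),hi=.06)
E
```

```text
time_s: 27.8
ee_pos: [0.6574, 0.158, 0.0259]
eef_rot: [-2.878, 0.003, 1.607]
force: [-0.1, -0.6, -0.9]
grip_width: 0.0312
time_s: 28.05
ee_pos: [0.6575, 0.158, 0.0245]
eef_rot: [-2.878, 0.003, 1.607]
force: [0.2, 0.6, -2.0]
grip_width: 0.031
scene sa 249 A [-0.0109  0.0421] E mid 0.0003 N [0.0154 0.0423] yaw,pitch deg [0.5 4.8]
```

```bash
python3 -m inch '[0,0.04,0.15,0,0,0,0, 0,0,0,0,0,0,0]' 40; python3 -m inch '[0,0.04,0.15,0,0,0,0, 0,0,0,0,0,0,0]' 40
```

```text
time_s: 28.35
ee_pos: [0.6575, 0.158, 0.0229]
eef_rot: [-2.878, 0.003, 1.607]
force: [-0.7, -0.0, -0.8]
grip_width: 0.0307
time_s: 28.6
ee_pos: [0.6577, 0.158, 0.0218]
eef_rot: [-2.879, 0.003, 1.607]
force: [0.1, -0.6, 1.3]
grip_width: 0.0311
```

```bash
python3 -m inch '[0,0.04,0.15,0,0,0,0, 0,0,0,0,0,0,0]' 40
python3 - <<'E'
from chk import *
tube_in_bay('sa',('scene',),hi=.06)
E
```

```text
time_s: 28.85
ee_pos: [0.6582, 0.1581, 0.0215]
eef_rot: [-2.881, 0.003, 1.607]
force: [-0.5, -0.1, 9.6]
grip_width: 0.0313
scene sa 254 A [-0.0095  0.0399] E mid -0.0002 N [0.0138 0.0404] yaw,pitch deg [-0.9  7.5]
```

```bash
python3 -m inch '[0,0,-0.06,0,0,0,0, 0,0,0,0,0,0,0.5, 0,0,0,0,0,0,0.5, 0,0,0,0,0,0,0.5, 0,0,0,0,0,0,0.5, 0,0,-0.5,0,0,0,0.5, 0,0,-1,0,0,0,0.5, 0,0,-2,0,0,0,0.5, 0,0,-3,0,0,0,0.5, 0,0,-3,0,0,0,0.5, 0,0,-3,0,0,0,0.5, 0,0,0,0,0,0,0.5]' 40
python3 -c "
from chk import *
tube_in_bay('sa',('scene',),hi=.045)
go((pick('longR',.13),14),(pick('longR',.0),7))"
```

```text
time_s: 30.4
ee_pos: [0.6913, 0.1597, 0.144]
eef_rot: [-2.883, 0.003, 1.607]
force: [0.1, -0.8, -0.9]
grip_width: 0.0468
scene sa 414 A [-0.0072  0.0715] E mid 0.0011 N [0.015  0.0402] yaw,pitch deg [-1.9  3.3]
t 30.45 grip 0.0469
14 x [-2.76, -1.3, 0.33] [-0.037, 0.0, 0.034] -> [ 0.446 -0.188  0.108] 
7 x [0.0, -0.48, 1.79] [0.0, 0.0, 0.0] -> [ 0.446 -0.188 -0.022]
```

```bash
python3 -m inch '[-2.76,-1.3,0.33,-0.037,0,0.034,0.5, -2.76,-1.3,0.33,-0.037,0,0.034,0.5, -2.76,-1.3,0.33,-0.037,0,0.034,0.5, -2.76,-1.3,0.33,-0.037,0,0.034,0.5, -2.76,-1.3,0.33,-0.037,0,0.034,0.5, -2.76,-1.3,0.33,-0.037,0,0.034,0.5, -2.76,-1.3,0.33,-0.037,0,0.034,0.5, -2.76,-1.3,0.33,-0.037,0,0.034,0.5, -2.76,-1.3,0.33,-0.037,0,0.034,1, -2.76,-1.3,0.33,-0.037,0,0.034,1, -2.76,-1.3,0.33,-0.037,0,0.034,1, -2.76,-1.3,0.33,-0.037,0,0.034,1, -2.76,-1.3,0.33,-0.037,0,0.034,1, -2.76,-1.3,0.33,-0.037,0,0.034,1, 0,0,0,0,0,0,1]' 40
python3 -c "
from chk import *
tube_in_bay('sa',('scene','top'),hi=.045)
go((pick('longR',.0),7))"
```

```text
time_s: 32.33
ee_pos: [0.4422, -0.1866, 0.1065]
eef_rot: [2.877, 0.002, 1.134]
force: [-0.3, 0.5, 0.5]
grip_width: 0.0943
scene sa 480 A [-0.0077  0.0797] E mid -0.0 N [0.0153 0.0399] yaw,pitch deg [1.2 3.6]
top sa 211 A [0.0031 0.088 ] E mid 0.0016 N [0.0151 0.0401] yaw,pitch deg [-1.7 -1. ]
t 32.425 grip 0.0938
7 x [-0.01, -0.45, 1.79] [0.001, 0.001, -0.001] -> [ 0.446 -0.188 -0.022]
```

The short tube is seated: 3 to 86 mm up the slope, centred. Last tube.

```bash
python3 -m inch '[0,-0.45,1.79,0,0,0,1, 0,-0.45,1.79,0,0,0,1, 0,-0.45,1.79,0,0,0,1, 0,-0.45,1.79,0,0,0,1, 0,-0.45,1.79,0,0,0,1, 0,-0.45,1.79,0,0,0,1, 0,-0.45,1.79,0,0,0,1, 0,0,0,0,0,0,1, 0,0,0,0,0,0,0, 0,0,0,0,0,0,0, 0,0,0,0,0,0,0, 0,0,0,0,0,0,0, 0,0,0,0,0,0,0, 0,0,0,0,0,0,0, 0,0,0,0,0,0,0, 0,0,0,0,0,0,0]' 40
python3 -c "
from chk import *
go((pick('longR',.15),9),(place('la',0,.1),10),(place('la',0,.01),6))"
```

```text
time_s: 34.42
ee_pos: [0.4467, -0.1877, -0.0213]
eef_rot: [2.875, 0.003, 1.137]
force: [-1.3, 0.8, 0.9]
grip_width: 0.0315
t 34.425 grip 0.0315
9 x [-0.0, 0.43, -1.61] [0.001, 0.0, -0.001] -> [ 0.446 -0.188  0.128] 
10 x [0.78, 1.83, 0.01] [0.052, 0.0, -0.041] -> [ 0.639 -0.156  0.131] 
6 x [0.0, 0.39, 1.45] [0.0, 0.0, 0.0] -> [ 0.639 -0.156  0.041]
```

```bash
python3 -m inch '[0,0.43,-1.61,0,0,0,0, 0,0.43,-1.61,0,0,0,0, 0,0.43,-1.61,0,0,0,0, 0,0.43,-1.61,0,0,0,0, 0,0.43,-1.61,0,0,0,0, 0,0.43,-1.61,0,0,0,0, 0,0.43,-1.61,0,0,0,0, 0,0.43,-1.61,0,0,0,0, 0,0.43,-1.61,0,0,0,0, 0.78,1.83,0.01,0.052,0,-0.041,0, 0.78,1.83,0.01,0.052,0,-0.041,0, 0.78,1.83,0.01,0.052,0,-0.041,0, 0.78,1.83,0.01,0.052,0,-0.041,0, 0.78,1.83,0.01,0.052,0,-0.041,0, 0.78,1.83,0.01,0.052,0,-0.041,0, 0.78,1.83,0.01,0.052,0,-0.041,0, 0.78,1.83,0.01,0.052,0,-0.041,0, 0.78,1.83,0.01,0.052,0,-0.041,0, 0.78,1.83,0.01,0.052,0,-0.041,0, 0,0,0,0,0,0,0]' 40
python3 -c "
from chk import *
p=tube_in_bay('la',('scene',),zmin=.03)
go((place('la',0,.01),6),(place('la'),3))
cv2.imwrite('pics/s5.png',cv2.resize(p[160:290,110:290,::-1],None,fx=4,fy=4))"
```

```text
time_s: 36.92
ee_pos: [0.6398, -0.1559, 0.1288]
eef_rot: [-2.876, 0.003, 1.543]
force: [-0.6, 0.5, -1.1]
grip_width: 0.0309
scene la 269 A [0.0547 0.1006] E mid -0.0029 N [0.1081 0.1259] yaw,pitch deg [ 0.7 -3.8]
t 36.975 grip 0.0314
6 x [0.01, 0.38, 1.43] [-0.0, 0.0, -0.001] -> [ 0.639 -0.156  0.041] 
3 x [0.0, 0.09, 0.32] [0.0, 0.0, 0.0] -> [ 0.639 -0.156  0.031]
```

View pics/s5.png

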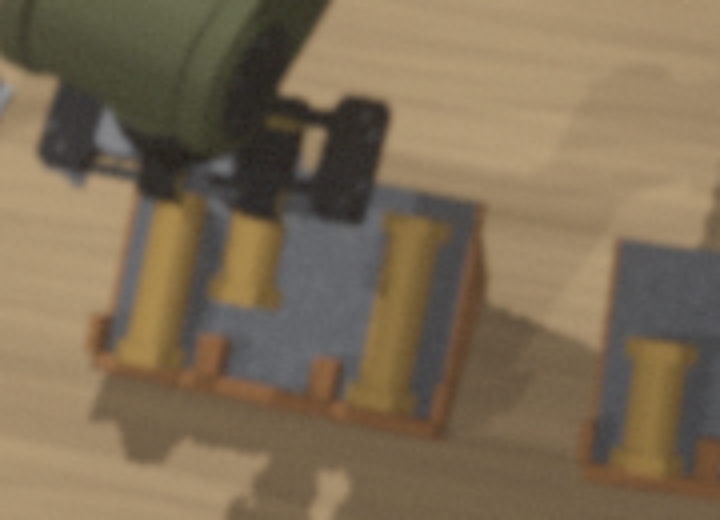

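The long tube is over bay a, centred within 3 mm, and tube 1 lies properly in bay b. Lowering.

```bash
python3 -m inch '[0,0.38,1.43,0,0,0,0, 0,0.38,1.43,0,0,0,0, 0,0.38,1.43,0,0,0,0, 0,0.38,1.43,0,0,0,0, 0,0.38,1.43,0,0,0,0, 0,0.38,1.43,0,0,0,0, 0,0.09,0.32,0,0,0,0, 0,0.05,0.15,0,0,0,0, 0,0.05,0.15,0,0,0,0, 0,0,0,0,0,0,0]' 40; python3 -m inch '[0,0.04,0.15,0,0,0,0, 0,0,0,0,0,0,0]' 40;  python3 -m inch '[0,0.04,0.15,0,0,0,0, 0,0,0,0,0,0,0]' 40
```

```text
time_s: 38.22
ee_pos: [0.6395, -0.1571, 0.0363]
eef_rot: [-2.88, 0.004, 1.542]
force: [0.2, 1.0, -1.1]
grip_width: 0.0311
time_s: 38.48
ee_pos: [0.6393, -0.157, 0.0344]
eef_rot: [-2.879, 0.003, 1.542]
force: [0.0, -0.9, -1.4]
grip_width: 0.0309
time_s: 38.72
ee_pos: [0.6393, -0.157, 0.0327]
eef_rot: [-2.879, 0.003, 1.542]
force: [1.2, -1.0, -1.5]
grip_width: 0.0308
```

```bash
python3 -m inch '[0,0.05,0.2,0,0,0,0, 0,0,0,0,0,0,0]' 40;  python3 -m inch '[0,0.04,0.15,0,0,0,0, 0,0,0,0,0,0,0]' 40
```

```text
time_s: 38.98
ee_pos: [0.6392, -0.157, 0.0305]
eef_rot: [-2.879, 0.003, 1.542]
force: [0.8, -0.4, -1.0]
grip_width: 0.0313
time_s: 39.22
ee_pos: [0.6395, -0.1571, 0.0294]
eef_rot: [-2.88, 0.003, 1.542]
force: [1.1, 0.2, -0.4]
grip_width: 0.0314
```

```bash
python3 -m inch '[0,0.04,0.15,0,0,0,0, 0,0,0,0,0,0,0]' 40
python3 - <<'E'
from chk import *
tube_in_bay('la',('scene',),hi=.06)
E
```

```text
time_s: 39.48
ee_pos: [0.64, -0.1572, 0.0291]
eef_rot: [-2.881, 0.004, 1.542]
force: [-0.2, 0.6, 8.1]
grip_width: 0.0305
scene la 259 A [-0.0103  0.0476] E mid -0.0016 N [0.0142 0.0397] yaw,pitch deg [-1.8  3.8]
```

Contact. Release, retreat, and back off so the cameras can see.

```bash
python3 -m inch '[0,0,-0.06,0,0,0,0, 0,0,0,0,0,0,0.5, 0,0,0,0,0,0,0.5, 0,0,0,0,0,0,0.5, 0,0,0,0,0,0,0.5, 0,0,-0.5,0,0,0,0.5, 0,0,-1,0,0,0,0.5, 0,0,-2,0,0,0,0.5, 0,0,-3,0,0,0,0.5, 0,0,-3,0,0,0,0.5, 0,0,-3,0,0,0,0.5, 0,-2,-1,0,0,0,0.5, 0,-3,-1,0,0,0,0.5, 0,-3,-1,0,0,0,0.5, 0,-3,-1,0,0,0,0.5, 0,-3,-1,0,0,0,0.5, 0,-3,-1,0,0,0,0.5, 0,-3,0,0,0,0,0.5, 0,0,0,0,0,0,0.5]' 40
python3 - <<'E'
from chk import *
for b in B: p=tube_in_bay(b,hi=.045)
p,d,P=snap("scene");cv2.imwrite('pics/s6.png',cv2.resize(p[120:310,50:440,::-1],None,fx=2,fy=2))
E
```

```text
time_s: 41.9
ee_pos: [0.4938, -0.1522, 0.2609]
eef_rot: [-2.882, 0.004, 1.542]
force: [0.7, -0.7, -0.6]
grip_width: 0.0469
scene la 618 A [-0.0092  0.1206] E mid -0.0016 N [0.0159 0.0398] yaw,pitch deg [-0.8  1.5]
top la 22 A [0.0067 0.0376] E mid 0.0075 N [0.0305 0.04  ] yaw,pitch deg [-9.9 -6.6]
scene lb 623 A [-0.0036  0.1194] E mid -0.0023 N [0.0172 0.0396] yaw,pitch deg [-0.7  1.3]
top lb 230 A [0.0018 0.1262] E mid -0.0028 N [0.0171 0.0396] yaw,pitch deg [-2.8 -0.2]
scene sa 481 A [-0.0076  0.0799] E mid -0.0 N [0.0159 0.0398] yaw,pitch deg [-0.1  3.2]
top sa 205 A [0.0026 0.0852] E mid 0.0003 N [0.0154 0.0396] yaw,pitch deg [ 0.1 -0.1]
```

View pics/s6.png

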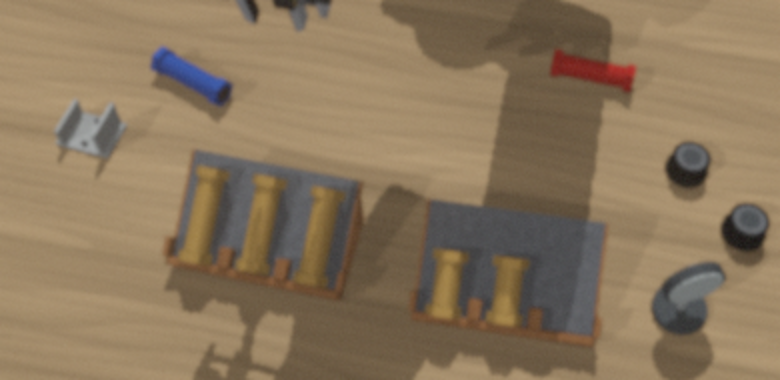

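All three lie in their bays, level with and parallel to the samples, and everything else is untouched. Handing in.

```bash
python3 -c "
from station import ctrl
print(ctrl.hand_in())"
```

```text
the job is handed in; nothing more can be done
None
```

All three tubes are in their bays and the job is handed in at about 42 s of the 67 s allowed; no verdict was reported. The two 120 mm tubes are in the middle and left bays of the long rack. The 80 mm tube is in the middle bay of the short rack. Each was lowered until I felt light contact (8 to 12 N) and then let go.

**Last checks:**
- **Sideways:** each tube is within about 3 mm of its bay centre.
- **At the ledge:** the low ends are roughly 2–5 mm from it.
- **Height:** the tube tops are about 39.7 mm off the board, which puts the axes at about 20 mm.
- **Angle:** by the clearest views, the tubes lie within about 3° of the slope line.
- **Other objects:** in the last picture the eyecups, prism mount, target lens and the red and blue decoys look unmoved.

**What went wrong or disagreed:**
- **First grasp:** it closed on nothing, because the real fingertips sit about 26–29 mm short of the reported TCP. I measured that by camera, corrected for it, and the later grasps held.
- **Refused call:** one move was refused for a miscounted row; it only cost time.
- **Camera disagreement:** the scene camera puts the low ends 4–9 mm below the ledge line, where they cannot be. I put this down to wooden-ledge pixels being counted as brass.
- **Middle long-rack bay:** the arm mostly hid this tube from the top camera (22 pixels, reading about 10° off). Its final check rests on the scene camera and the last picture.

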